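Clear the heel blank and hover the cutting die over it

TASK

Clear the hand punch off the heel-shaped cork blank by standing it in the metal tool pot and letting go of it (either end down; leaning on the rim is fine). Then take the heel-shaped cutting die by its post, lift it over the tool rack and hold it level about a centimetre above the heel-shaped blank, centred and turned so that its outline matches, round end over round end with an even margin. Never let the die touch the blank or the rack, leave the jar, the wax block and the tin where they are, and finish still holding the die in the air.

Things in the scene. Friction and masses are not known exactly. Their poses are not given: they have to be found in the camera images.
- punch: Hand punch, 150 mm long, 120 g, lying on the heel-shaped blank. Origin: mid-length on its underside; x runs from tip to butt, z up as it lies. All on one axis 9 mm up: round steel shaft 10 mm thick, x = -75 to -25 mm; square steel shank 18 mm, to +5; pale wood handle 18 x 18 mm, to +75. Heaviest near x = -14 mm. At the start the tip points towards the robot within 50 degrees.
- punch_grip (a point): Point on the punch's axis, in the wooden handle at body x = +25 mm (100 mm from the tip): a good place to grip, across the handle.
- pot: Round open tool pot of plain aluminium, fixed: 72 mm outside diameter, 64 mm inside, 85 mm tall, floor 5 mm thick. Origin: centre of its underside, z up. Empty at the start. The punch put in at a slant slides down and comes to rest leaning on the rim, up to about 35 degrees off upright.
- heel_blank: Heel-shaped (D-shaped) cork blank, tacked down (fixed), 6 mm thick, 100 mm long (x), 72 mm wide (y): straight back edge at x = -50 mm, straight sides, round front end of radius 36 mm reaching x = +50 mm. Origin: on its underside, midway along its length, z up. The round end points roughly away from the robot. Whether it or the round blank lies nearer the rack varies.
- blank_top (a point): Centre of the heel-shaped blank on its upper face (6 mm above its origin), same axes.
- blank_front (a point): Point on the upper face of the heel-shaped blank, 42 mm from its centre along +x, under which the die's round front belongs.
- die: Heel-shaped steel cutting die, loose, about 0.45 kg: D-shaped wall 32 mm high, 4 mm thick, 84 mm long (x), 56 mm wide (y), 8 mm smaller all round than the blank; round front at +x, pointing roughly away from the robot. A bridge carries a flat-sided post, 26 (x) by 18 mm (y), from 32 to 95 mm above the underside: grip it across the 18 mm. Origin: on the underside, mid-length, below the post; z up.
- die_front (a point): Point on the die's underside at its round front, 42 mm from the origin along +x.
- rack: Wooden tool rack, fixed, standing between the die and the blanks: block 300 mm long (its x, which points roughly away from the robot), 36 mm thick (y), 60 mm tall, with short tools standing in it whose tops reach 112 mm above its underside. Origin: centre of its underside.
- round_blank: The other blank: a round cork disc, 80 mm across, 6 mm thick, fixed. Origin: centre of its underside. Not used.
- mat: The pale green bench mat under everything, fixed, 500 x 980 mm, 3 mm thick (its top is 3 mm above the work surface); origin at the centre of its underside.
- glue_jar: Glue jar, 56 mm across, 75 mm tall, origin at the centre of its underside; leave it alone.
- wax_block: Block of wax, 50 x 35 x 28 mm, origin at the centre of its underside; leave it alone.
- rivet_tin: Low open steel tin, 64 mm across, 28 mm tall, origin at the centre of its underside; leave it alone.

How it is judged (in metres and radians):
On the way, in this order (a step that is already met when the one before it is completed fails the run):
1. the punch stands in the pot, let go (horizontal distance between punch and pot below 0.045 m and z of punch in the frame of pot between 0.03 and 0.12 m and (angle between punch's own x axis and vertical below 0.75 rad or angle between punch's own x axis and vertical above 2.39 rad) and contact force between the fingers and punch below 0.1 N), for 0.3 s.
2. the die, lifted, passes over the tool rack (z of die in the frame of rack above 0.105 m and y of die in the frame of rack between -0.04 and 0.04 m and x of die in the frame of rack between -0.18 and 0.18 m), for 0.02 s.
At the end, for the whole second after the job is handed in: Punch let go in the pot, within 43 degrees of upright. Die held still by the fingers, level within 7 degrees, underside 3 to 22 mm above the heel blank's top, centre within 8 mm and front point within 11 mm of the blank's, touching nothing else (all of step 1 and linear speed of punch below 0.05 m/s and z of die in the frame of blank_top between 0.003 and 0.022 m and horizontal distance between die and blank_top below 0.008 m and horizontal distance between die_front and blank_front below 0.011 m and angle between die's own z axis and vertical below 0.12 rad and contact force between the fingers and die above 1 N and contact force between die and heel_blank below 0.1 N and contact force between die and mat below 0.1 N and contact force between die and punch below 0.1 N and linear speed of die below 0.02 m/s); the arm keeps its last pose, push and grip.
It fails at once if the die touches the heel-shaped blank (contact force between die and heel_blank above 0.5 N).
It fails at once if the die touches the tool rack (contact force between die and rack above 0.5 N).
It fails at once if the glue jar is disturbed (moved over 20 mm) (distance of glue_jar from where it was at the start of the episode above 0.02 m).
It fails at once if the wax block is disturbed (moved over 20 mm) (distance of wax_block from where it was at the start of the episode above 0.02 m).
It fails at once if the rivet tin is disturbed (moved over 20 mm) (distance of rivet_tin from where it was at the start of the episode above 0.02 m).
It also fails if it takes over 69 s, if anything falls off the work surface, if the arm or the gripper's body presses on something with over 40 N, if the wrist force passes 120 N, or if a joint passes its speed limit or range.

ROBOT

A 6-joint arm with a two-finger parallel gripper is mounted at the origin on the work surface. World frame = base frame: x ahead of the robot, y to its left, z up, the work surface at z = 0. Lengths are in mm, angles in rad, forces in N, time in s.
With the tool pointing down it reaches from about 400 to 925 mm from the base axis. Payload 12.5 kg.
Tool frame: the origin (TCP) lies on the mounting face of the last link; the fingertips stand 190 mm ahead of it and the grasp point (between the pads) lies 171 mm ahead of it (env.tcp_to_tips is the distance from the TCP to the fingertips, in mm); x points along the fingers, y is the direction in which the jaws open and shut, and the axes are right-handed (so a half turn about x gives the same grasp; the last joint's range is limited). The gripper opens to 95 mm and grips with 3 to 60 N. Pads are 20 mm wide; open, the fingers measure 119 mm over their backs; the gripper's body (75 mm by 180 mm) begins 59 mm behind the grasp point.
Start: joints at [1.156, 0.491, 1.559, -0, 1.092, -0.106], TCP at [189.923, 595.444, 404.761] pointing down, gripper open.
Joint ranges: [-3.1, 3.1], [-0.84, 2.19], [0.05, 2.79], [-1.13, 4.28], [0.06, 2.93], [-2.69, 2.69]. Speed limits (rad/s): [2.22, 2.22, 2.79, 3.14, 3.14, 3.14].

INTERFACE

Orientations are given as [roll, pitch, yaw] about the fixed x, y, z axes, in that order (R = Rz(yaw) Ry(pitch) Rx(roll)).
In Python, from cell import monitor, cams, job, env gives the robot as it stands. The module is installed in compiled form; this text tells all that it offers.
- The arm moves only by the tool apply_moves, never from a script. Its argument "series" is a list of rows, each a list of 3 entries, a list of its own where there are three numbers: the closure, from -1 (fully open) to 1 (shut), so that 0 is half open, then the shift along the tool's x, y, z in cm, then the turn about the tool's x in rad. A call has 1 to 20 rows; each row is the pose to reach, as a shift and turn from the pose commanded when the call began, along the tool's axes at that moment; what a row does not reach only later rows make up. A row lasts 1/8 s, in which the tool goes at most 62.5 mm and 10.7 degrees, less where a joint would pass 70% of its speed; a pose out of reach is approached as far as the arm can. A call with a gripper value outside its range is refused whole. The fingers move at their own pace and stop on an object; the grip force is fixed at half the most. Time passes only in rows, so rows that repeat a pose let the fingers close. It gives the time, the measured TCP pose, the force and the opening at its end, in the units of the state.
- monitor.state(): the state, without advancing time (a new reading comes with each control period).
- cams.read_camera(name): name is "scene" or "side" or "wrist"; returns a dict with "image" (384x512x3 uint8, red, green, blue), "fx", "fy", "cx", "cy" (pixels), "position" and "orientation" of the camera in the world. Camera axes: x right, y down, z forward; pixel columns grow to the right and rows downward; lengths in mm; the calibration is good to about 2 mm. A picture is of the moment at which its call begins. There is no depth.
- job.job_done(): hands the job in, once; it reports no verdict.
The state is a dict: "t": time; "joints": joint angles; "qvel": joint speeds; "tau": joint torques, N m; "eef_pos": TCP position; "tcp_rot": TCP orientation; "ft_force": force on the tool from outside, world axes, zero at the start; "moment": the same for the moment, N m; "opening": opening from 0.0 (shut) to 1.0 (fully open).
Only numpy, scipy, OpenCV 4.12 (cv2) and the standard library are available. Lean on these libraries where they do the work, as an engineer would, in place of code of your own. Each camera call takes 0.05 s, during which the arm holds its last target. There are 200 camera calls.

## Working session

There is one attempt and no reset: what is moved stays moved. The work goes in short steps, Python scripts to look and compute and a tool call to move; the robot and the scene stay as the last step left them, time stands still between calls to the robot, and variables do not carry over. Pictures are saved under pics/ and viewed, about 8 in all and at most 12, crops included, and the job is handed in when it is done.

Besides the shell and the picture viewer there is one more tool, called after "Request:" as name([rows], argument=value, ...), one row to a line, values as JSON. apply_moves: Moves the arm, as the interface text tells. Its arguments: {"type":"object","properties":{"series":{"type":"array"}},"required":["series"]}

```bash
mkdir -p pics
python3 - <<'E'
from cell import monitor,cams,env
import cv2,numpy as np
print(monitor.state()); 
for n in("scene","side","wrist"):
    c=cams.read_camera(n); cv2.imwrite(f"pics/{n}0.png",c["image"][:,:,::-1]); print(n,{k:v for k,v in c.items() if k!="image"})
E
```

```text
{'t': 0.0, 'joints': array([ 1.15640180e+00,  4.91558837e-01,  1.55944238e+00, -1.30657706e-05,
        1.09166723e+00, -1.05580623e-01]), 'qvel': array([ 0.00059457, -0.00056009, -0.00044186, -0.00098365,  0.00152382,
        0.00024551]), 'tau': array([ 9.04128992e-04, -6.12650156e+01, -2.58186346e+01,  6.92886324e-02,
        4.82448132e-02, -1.12094701e-04]), 'eef_pos': array([189.91175759, 595.41834649, 404.16451228]), 'tcp_rot': array([-1.66560575,  1.56972047, -1.97441363]), 'ft_force': array([ 0.08565536,  0.44842898, -0.31391371]), 'moment': array([-0.00625331,  0.01148429, -0.02082035]), 'opening': 0.9992060502332264}
scene {'fx': 483.11884732535424, 'fy': 483.11884732535424, 'cx': 252.1090281488981, 'cy': 197.5479624703159, 'position': array([1113.9189867 ,  761.13625481,  921.24276366]), 'orientation': array([-2.32408302, -0.02006327,  2.53786169])}
side {'fx': 395.859368130632, 'fy': 395.859368130632, 'cx': 255.23925683293388, 'cy': 197.39953368236922, 'position': array([277.4558382 , 581.72045895, 793.81968327]), 'orientation': array([-2.40721881,  0.00934819, -2.70813791])}
wrist {'fx': 311.24166273917683, 'fy': 311.24166273917683, 'cx': 257.7270840209585, 'cy': 196.7866330174863, 'position': array([114.41272128, 620.5458884 , 384.48344688]), 'orientation': array([2.85624030e+00, 8.36752087e-04, 1.26205071e+00])}
```

View pics/scene0.png

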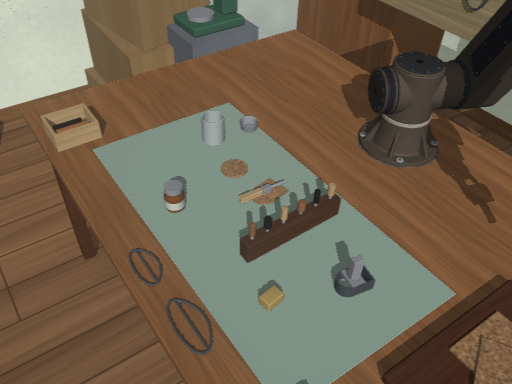

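View pics/side0.png

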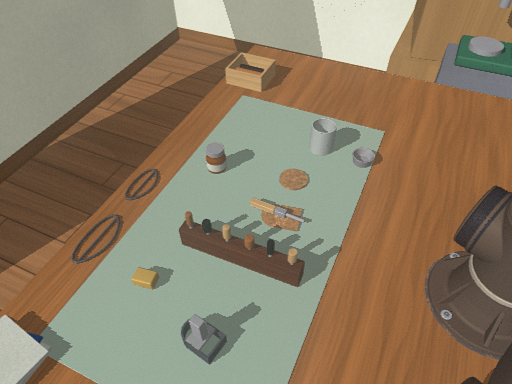

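The scene view shows the pot rim near (213,113), the punch (240,198)–(285,182) lying on the heel blank (270,192), the rack (242,245)–(342,210), the die post (357,262) and the tin (249,124). The side view shows the pot at (323,125), the punch (252,202)–(303,220), the blank (282,216) and the die (203,338).

```bash
cat > h.py <<'E'
import numpy as np,cv2
from cell import monitor,cams
from scipy.spatial.transform import Rotation as Ro
def rot(o): return Ro.from_euler('xyz',o).as_matrix()
def cast(c,u,v,z):
    d=rot(c["orientation"])@[(u-c["cx"])/c["fx"],(v-c["cy"])/c["fy"],1]
    return c["position"]+d*(z-c["position"][2])/d[2]
def proj(c,p):
    q=rot(c["orientation"]).T@(np.asarray(p)-c["position"]); return np.array([c["cx"]+c["fx"]*q[0]/q[2],c["cy"]+c["fy"]*q[1]/q[2]])
E
python3 - <<'E'
from h import *
s=cams.read_camera("scene");d=cams.read_camera("side")
np.set_printoptions(precision=1,suppress=True)
print("rot",rot(monitor.state()["tcp_rot"]))
for n,a,b,z in [("pot rim",(213,113),(323.5,125.5),88),("tin rim",(249,119.5),(364,153.5),31),("round",(235,168),(294,179),9),("punch butt",(240,198.5),(252,203.5),18),("punch tip",(285,182),(303,219),18),("heel",(270,192),(282,216),9),("die posttop",(357,259),(201,322),98),("jar top",(173,185),(216,148),78),("wax",(271,293),(147,275),31),("rack A",(242,240),(180,229),63),("rackB",(342,201),(303,264),63)]:
    print(n,cast(s,*a,z)[:2],cast(d,*b,z)[:2])
E
```

```text
rot [[-0.   0.3  1. ]
 [-0.   1.  -0.3]
 [-1.  -0.  -0. ]]
pot rim [ 479.7 -342.1] [ 489.5 -326.5]
tin rim [ 357.8 -321.6] [ 359.8 -323.5]
round [ 516.3 -162.1] [ 512.4 -165.4]
punch butt [581.8 -36.7] [576.9 -28. ]
punch tip [437.5 -23.4] [438.2 -34. ]
heel [491.8 -20.6] [492.4 -28.3]
die posttop [521.  338.2] [508.3 336.9]
jar top [ 734.8 -122.8] [ 730.1 -123.6]
wax [701.5 268.7] [694.2 268.3]
rack A [683.7 125.4] [678.6 147.8]
rackB [392.8 156.3] [385.7 118.9]
```

View pics/wrist0.png

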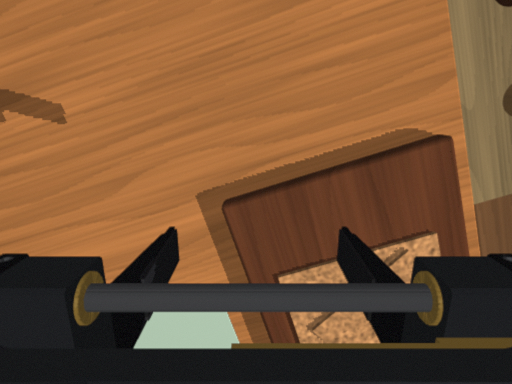

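```bash
cat >> h.py <<'E'
def row(x,y,z,head,p=None):
    "cm shift along tool axes and turn to put TCP at x,y,z with tool y heading `head` (rad)"
    s=monitor.state(); R=rot(s["tcp_rot"]); p=s["eef_pos"] if p is None else p
    h0=np.arctan2(R[1,1],R[0,1]); t=-(head-h0); t=(t+np.pi)%(2*np.pi)-np.pi
    print("shift cm",np.round(R.T@(np.array([x,y,z])-p)/10,2),"turn",round(t,3),"tcp",np.round(s["eef_pos"],1),"t",round(s["t"],2),"head",round(h0,3),"op",round(s["opening"],3))
E
python3 -c "
from h import *
row(500,-31,404,np.pi/2)"
```

```text
shift cm [  0.07 -50.26  48.58] turn -0.309 tcp [189.9 595.4 404.5] t 0.25 head 1.262 op 0.999
```

Request:
apply_moves([
  [-1,[0,-50.3,48.6],-0.309],
  [-1,[0,-50.3,48.6],-0.309],
  [-1,[0,-50.3,48.6],-0.309],
  [-1,[0,-50.3,48.6],-0.309],
  [-1,[0,-50.3,48.6],-0.309],
  [-1,[0,-50.3,48.6],-0.309],
  [-1,[0,-50.3,48.6],-0.309],
  [-1,[0,-50.3,48.6],-0.309],
  [-1,[0,-50.3,48.6],-0.309],
  [-1,[0,-50.3,48.6],-0.309],
  [-1,[0,-50.3,48.6],-0.309],
  [-1,[0,-50.3,48.6],-0.309],
  [-1,[0,-50.3,48.6],-0.309],
  [-1,[0,-50.3,48.6],-0.309],
  [-1,[0,-50.3,48.6],-0.309],
  [-1,[0,-50.3,48.6],-0.309],
])

```text
t: 2.25
eef_pos: [499.8, -30.6, 404.9]
tcp_rot: [0.308, 1.571, 0.309]
ft_force: [-0.6, 0.5, -0.5]
opening: 0.999
```

Run:
```python
from h import *
row(500,-31,404,np.pi/2)
c=cams.read_camera("wrist"); np.save("w1.npy",c,allow_pickle=True); cv2.imwrite("pics/w1.png",c["image"][:,:,::-1])
```

```text
shift cm [ 0.09 -0.04  0.02] turn 0.001 tcp [499.8 -30.6 404.9] t 2.25 head 1.572 op 0.999
```

View pics/w1.png

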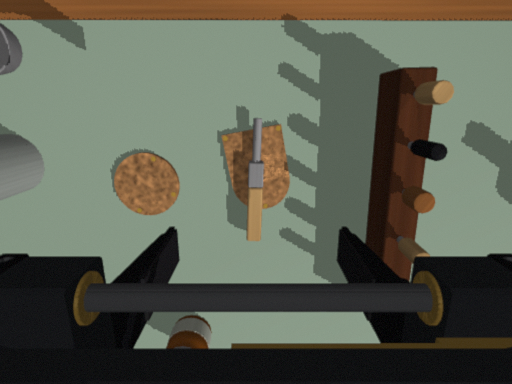

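The wrist view shows the punch with its tip at (258,119) and butt at (254,240). The heel blank's back corners are (222,137) and (281,126) and its round end is at (265,209); the round disc is at (147,184).

Run:
```python
from h import *
c=np.load("w1.npy",allow_pickle=True).item(); im=c["image"]; hsv=cv2.cvtColor(im,cv2.COLOR_RGB2HSV)
for p in [(255,220),(240,160),(275,190),(257,140),(257,174),(300,215)]: print(p,im[p[1],p[0]],hsv[p[1],p[0]])
h,s,v=[hsv[...,i].astype(int) for i in range(3)]
box=np.zeros(h.shape,bool); box[110:250,210:300]=1
brown=(box&(h<28)&(s>60)).astype(np.uint8)*255
sub=im[110:250,210:300]; 
wood=(box&(h<28)&(s>60)&(v>175)).astype(np.uint8)*255
wood=cv2.morphologyEx(wood,cv2.MORPH_OPEN,np.ones((5,5)))
cork=cv2.morphologyEx(brown&~cv2.dilate(wood,np.ones((5,5))),cv2.MORPH_OPEN,np.ones((3,3)))
cork[212:]=0
def pts(m,z): 
    a=np.argwhere(m>0); return np.array([cast(c,u,v,z)[:2] for v,u in a],np.float32)
print("cork",cv2.minAreaRect(pts(cork,9)),"hand",cv2.minAreaRect(pts(wood,27)))
o=np.dstack([im[...,2]//2,cork,wood])[100:260,200:310]; cv2.imwrite("pics/m1.png",cv2.resize(np.hstack([o,im[100:260,200:310,::-1]]),None,fx=3,fy=3,interpolation=0))
for u,v,z in [(258,119,23),(254,240,27)]: print(cast(c,u,v,z)[:2])
```

```text
(255, 220) [169 135  88] [ 17 122 169]
(240, 160) [94 67 43] [ 14 138  94]
(275, 190) [143 104  64] [ 15 141 143]
(257, 140) [134 133 134] [150   2 134]
(257, 174) [125 124 124] [  0   2 125]
(300, 215) [87 99 87] [60 31 99]Traceback (most recent call last):
  File "<stdin>", line 14, in <module>
cv2.error: OpenCV(4.12.0) /io/opencv/modules/imgproc/src/convhull.cpp:143: error: (-215:Assertion failed) total >= 0 && (depth == CV_32F || depth == CV_32S) in function 'convexHull'
```

Run:
```python
from h import *
c=np.load("w1.npy",allow_pickle=True).item(); im=c["image"]; hsv=cv2.cvtColor(im,cv2.COLOR_RGB2HSV)
h,s,v=[hsv[...,i].astype(int) for i in range(3)]
box=np.zeros(h.shape,bool); box[110:250,210:300]=1
brown=(box&(h<28)&(s>60)).astype(np.uint8)*255
wood=(brown>0)&(v>150); wood[:183]=0; wood=cv2.morphologyEx(wood.astype(np.uint8)*255,cv2.MORPH_OPEN,np.ones((5,5)))
cork=cv2.morphologyEx(brown&~cv2.dilate(wood,np.ones((5,5))),cv2.MORPH_OPEN,np.ones((3,3))); cork[214:]=0
def pts(m,z): 
    a=np.argwhere(m>0); return np.array([cast(c,u,v,z)[:2] for v,u in a],np.float32)
print("cork",cv2.minAreaRect(pts(cork,9)),"hand",cv2.minAreaRect(pts(wood,27)))
o=np.dstack([im[...,2]//2,cork,wood])[100:260,200:310]; cv2.imwrite("pics/m1.png",cv2.resize(np.hstack([o,im[100:260,200:310,::-1]]),None,fx=3,fy=3,interpolation=0))
for u,v,z in [(258,119,23),(254,240,27)]: print(cast(c,u,v,z)[:2])
```

```text
cork ((496.5664367675781, -29.106582641601562), (100.01524353027344, 72.94403839111328), 10.40333366394043) hand ((549.777099609375, -32.75071334838867), (16.068008422851562, 65.32090759277344), 88.02281188964844)
[435.40123134 -29.40469549]
[582.13910349 -34.14797574]
```

View pics/m1.png

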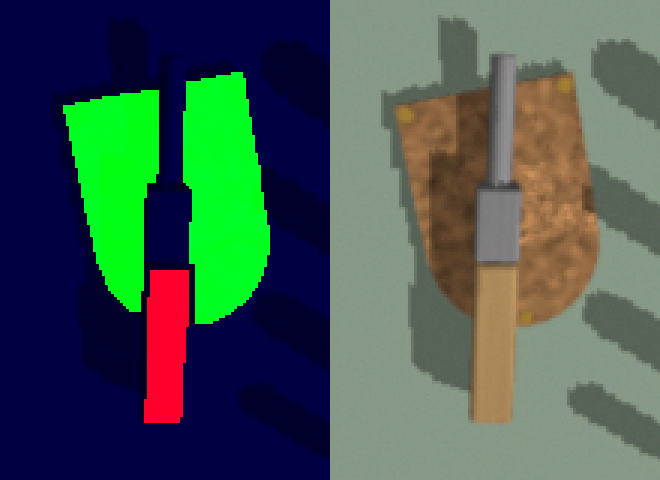

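Blank: centre (496.6, -29.1), yaw +10.4°, and the rectangle fits at 100 × 73. Punch grip is at about (534.5, -32.4), yaw -2°. I'll descend and grip.

```bash
python3 -c "
from h import *
row(534.5,-32.4,203,np.pi/2-.035)"
```

```text
shift cm [20.19 -0.16  3.45] turn 0.036 tcp [499.9 -30.8 404.9] t 2.3 head 1.572 op 0.998
```

Request:
apply_moves([
  [-1,[6,-0.2,3.5],0.036],
  [-1,[12,-0.2,3.5],0.036],
  [-1,[17,-0.2,3.5],0.036],
  [-1,[20.2,-0.2,3.5],0.036],
  [-1,[20.2,-0.2,3.5],0.036],
  [-1,[20.2,-0.2,3.5],0.036],
  [1,[20.2,-0.2,3.5],0.036],
  [1,[20.2,-0.2,3.5],0.036],
  [1,[20.2,-0.2,3.5],0.036],
  [1,[20.2,-0.2,3.5],0.036],
  [1,[20.2,-0.2,3.5],0.036],
  [1,[20.2,-0.2,3.5],0.036],
  [1,[20.2,-0.2,3.5],0.036],
  [1,[20.2,-0.2,3.5],0.036],
])

```text
t: 4.05
eef_pos: [535.1, -33.4, 202.7]
tcp_rot: [2.143, 1.571, 2.107]
ft_force: [0.4, 0.0, 1.2]
opening: 0.215
```

Request:
apply_moves([
  [1,[-5,0,0],0],
  [1,[-10,0,0],0],
  [1,[-15,0,0],0],
  [1,[-20,0,0],0],
  [1,[-20,0,0],0],
  [1,[-20,0,0],0],
])

```text
t: 4.8
eef_pos: [534.8, -33.4, 402.0]
tcp_rot: [2.856, 1.57, 2.82]
ft_force: [-0.4, 0.8, -1.5]
opening: 0.184
```

Run:
```python
from h import *
s=cams.read_camera("scene");d=cams.read_camera("side")
np.save("sd.npy",[s,d],allow_pickle=True)
row(0,0,0,0)
a=s["image"][40:240,150:350];b=d["image"][60:260,200:400]
cv2.imwrite("pics/l1.png",cv2.resize(np.hstack([a,b])[:,:,::-1],None,fx=2,fy=2,interpolation=cv2.INTER_CUBIC))
```

```text
shift cm [ 40.26   1.41 -53.48] turn 1.535 tcp [535.  -33.4 401.3] t 4.9 head 1.535 op 0.185
```

View pics/l1.png

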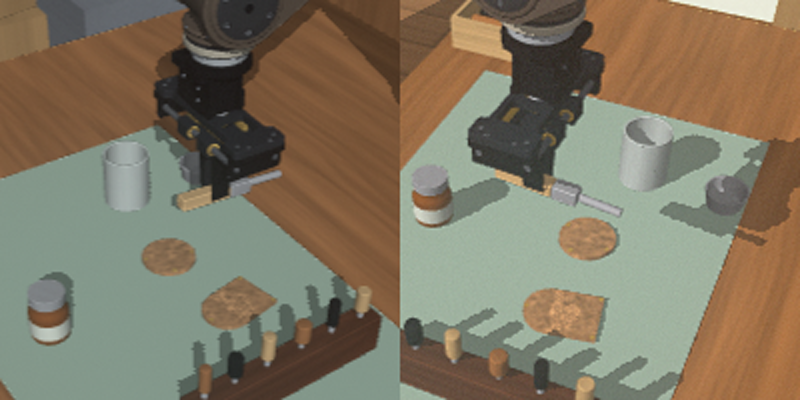

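The blank is clear and the punch is held horizontally with no droop. I'll have to tilt it in the grip by pressing its butt on the pot rim. First I need an accurate pot centre.

Run:
```python
from h import *
s,d=np.load("sd.npy",allow_pickle=True)
A=cast(s,213.5,117.5,88);B=cast(d,323.5,126.5,88);print(A,B)
m=(A+B)/2
for t in (1,np.pi/4):
    pass
# wrist view pose: pot ahead of the camera
u=np.array([1,1])/2**.5
g=m[:2]+u*(36+38)
print("grip",g); row(g[0],g[1],402,np.pi/2-.035-3*np.pi/4)
```

```text
[ 491.21895884 -320.12626911   88.        ] [ 488.0070202  -322.05793936   88.        ]
grip [ 541.93889133 -268.76620242]
shift cm [ -0.09 -23.49   1.54] turn 2.355 tcp [535.  -33.4 401.3] t 4.9 head 1.535 op 0.185
```

Request:
apply_moves([
  [1,[0,-23.5,1.5],2.355],
  [1,[0,-23.5,1.5],2.355],
  [1,[0,-23.5,1.5],2.355],
  [1,[0,-23.5,1.5],2.355],
  [1,[0,-23.5,1.5],2.355],
  [1,[0,-23.5,1.5],2.355],
  [1,[0,-23.5,1.5],2.355],
  [1,[0,-23.5,1.5],2.355],
  [1,[0,-23.5,1.5],2.355],
  [1,[0,-23.5,1.5],2.355],
  [1,[0,-23.5,1.5],2.355],
  [1,[0,-23.5,1.5],2.355],
  [1,[0,-23.5,1.5],2.355],
  [1,[0,-23.5,1.5],2.355],
  [1,[5,-23.5,1.5],2.355],
  [1,[10,-23.5,1.5],2.355],
  [1,[11,-23.5,1.5],2.355],
  [1,[11,-23.5,1.5],2.355],
])

```text
t: 7.15
eef_pos: [542.0, -269.0, 292.9]
tcp_rot: [-1.492, 1.57, 2.402]
ft_force: [0.4, -0.4, -0.0]
opening: 0.188
```

Run:
```python
from h import *
s=cams.read_camera("scene");d=cams.read_camera("side")
row(541.9,-268.8,256,np.pi/2-.035-3*np.pi/4)
a=s["image"][40:200,130:330];b=d["image"][60:220,220:420]
cv2.imwrite("pics/l2.png",cv2.resize(np.hstack([a,b])[:,:,::-1],None,fx=2,fy=2,interpolation=cv2.INTER_CUBIC))
```

```text
shift cm [ 3.83 -0.04 -0.01] turn 0.001 tcp [ 542.  -269.1  294.3] t 7.25 head -0.819 op 0.185
```

View pics/l2.png

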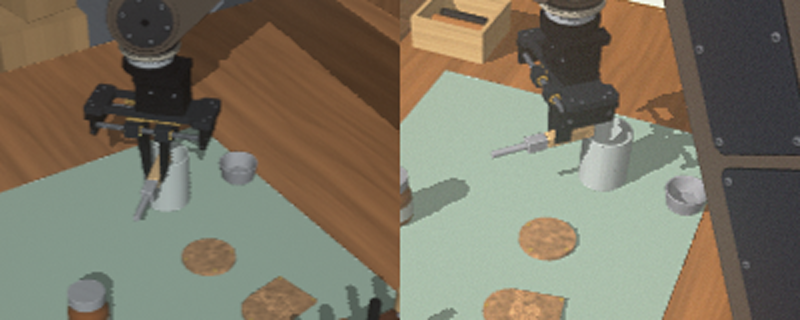

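The butt is just above the pot rim, with the tip pointing away from the pot over clear mat. I'll press down slowly.

Request:
apply_moves([
  [1,[0.7,0,0],0],
  [1,[1.2,0,0],0],
  [1,[1.7,0,0],0],
  [1,[2.2,0,0],0],
  [1,[2.7,0,0],0],
])

```text
t: 7.88
eef_pos: [541.7, -268.9, 265.5]
tcp_rot: [1.506, 1.57, -0.885]
ft_force: [1.0, 0.3, 5.1]
opening: 0.19
```

```bash
python3 -c "
from h import *
row(541.9,-268.8,256,np.pi/2-.035-3*np.pi/4);s=monitor.state();print(s['ft_force'],s['moment'])"
```

```text
shift cm [ 0.95  0.   -0.02] turn 0.001 tcp [ 541.7 -268.9  265.5] t 7.88 head -0.82 op 0.19
[0.95840791 0.31604162 5.09332738] [-0.26148172  0.11270106  0.04423856]
```

Request:
apply_moves([
  [1,[0.5,0,0],0],
  [1,[0.9,0,0],0],
  [1,[0.9,0,0],0],
  [1,[-4,0,0],0],
  [1,[-9,0,0],0],
  [1,[-13,0,0],0],
  [1,[-13,0,0],0],
  [1,[-13,0,0],0],
])

```text
t: 8.88
eef_pos: [541.3, -268.7, 394.6]
tcp_rot: [-1.378, 1.569, 2.514]
ft_force: [-0.4, 0.2, -1.2]
opening: 0.188
```

Run:
```python
from h import *
s=cams.read_camera("scene");d=cams.read_camera("side")
row(541.9,-268.8,256,np.pi/2-.035-3*np.pi/4)
a=s["image"][20:180,130:330];b=d["image"][30:190,220:420]
cv2.imwrite("pics/l3.png",cv2.resize(np.hstack([a,b])[:,:,::-1],None,fx=2,fy=2,interpolation=cv2.INTER_CUBIC))
```

```text
shift cm [13.81  0.06 -0.04] turn 0.0 tcp [ 541.5 -268.8  394.1] t 8.97 head -0.82 op 0.188
```

View pics/l3.png

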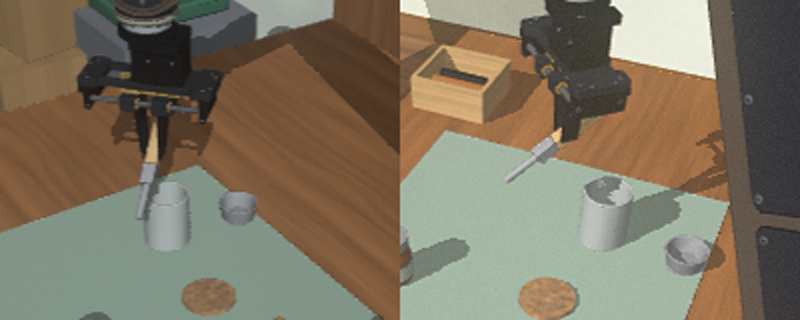

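Run:
```python
from h import *
s=cams.read_camera("scene");d=cams.read_camera("side")
def ray(c,u,v): 
    r=rot(c["orientation"])@[(u-c["cx"])/c["fx"],(v-c["cy"])/c["fy"],1]; return r/np.linalg.norm(r)
a,b=ray(s,200.5,128),ray(d,274,120.5)
k=np.linalg.lstsq(np.c_[a,-b],d["position"]-s["position"],rcond=None)[0]
P=s["position"]+k[0]*a;Q=d["position"]+k[1]*b;print(P,Q)
tip=(P+Q)/2; st=monitor.state()["eef_pos"]; w=tip-st; print("tip-tcp",w, "tilt",np.degrees(np.arctan2(-w[2]-185,np.hypot(*w[:2]))))
u=np.array([1,1])/2**.5
t=np.array([489.6,-321.1])+18*u; print(t-w[:2]); row(*(t-w[:2]),394,-.82)
```

```text
[ 596.12193225 -211.36079269  153.05597127] [ 596.10481056 -210.71064111  152.24444348]
tip-tcp [  54.46729419   57.84585167 -241.72029672] tilt 35.52236207206965
[ 447.86062787 -366.2179296 ]
shift cm [ 0.04  0.72 13.5 ] turn -0.0 tcp [ 541.6 -268.9  394.4] t 9.07 head -0.82 op 0.182
```

Request:
apply_moves([
  [1,[0,0.7,6],0],
  [1,[0,0.7,12],0],
  [1,[0,0.7,13.5],0],
  [1,[0,0.7,13.5],0],
  [1,[4,0.7,13.5],0],
  [1,[7,0.7,13.5],0],
  [1,[8.3,0.7,13.5],0],
  [1,[8.3,0.7,13.5],0],
])

```text
t: 10.07
eef_pos: [448.5, -365.5, 312.3]
tcp_rot: [-1.712, 1.57, 2.182]
ft_force: [-0.0, 0.9, -0.1]
opening: 0.188
```

Request:
apply_moves([
  [1,[0,0,-0.7],0],
  [1,[-0.4,0,-1.0],0],
  [1,[-0.8,0,-1.4],0],
  [1,[-1.2,0,-1.8],0],
  [1,[-1.6,0,-2.2],0],
  [1,[-1.9,0,-2.6],0],
  [1,[-2.3,0,-3.1],0],
  [1,[-2.7,0,-3.6],0],
  [1,[-3.0,0,-4.1],0],
  [1,[-3.0,0,-4.1],0],
])

```text
t: 11.32
eef_pos: [478.0, -337.8, 342.9]
tcp_rot: [2.357, 1.57, -0.033]
ft_force: [-2.6, -1.4, -1.3]
opening: 0.184
```

Run:
```python
from h import *
s=cams.read_camera("scene");d=cams.read_camera("side")
row(489.6,-321.1,256,-.82)
a=s["image"][20:180,130:330];b=d["image"][30:190,220:420]
cv2.imwrite("pics/l4.png",cv2.resize(np.hstack([a,b])[:,:,::-1],None,fx=2,fy=2,interpolation=cv2.INTER_CUBIC))
```

```text
shift cm [ 8.67 -0.43 -2.01] turn 0.0 tcp [ 477.8 -338.   342.7] t 11.43 head -0.82 op 0.186
```

View pics/l4.png

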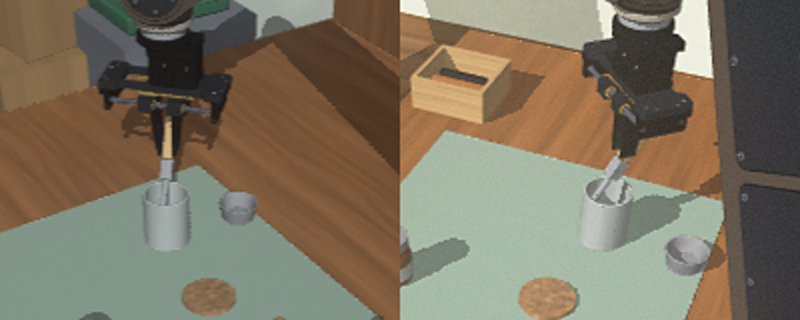

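Request:
apply_moves([
  [1,[0,0,0.3],0],
  [1,[2,0,0.3],0],
  [1,[4,0,0.3],0],
  [1,[5.2,0,0.3],0],
  [1,[5.2,0,0.3],0],
  [1,[5.2,0,0.3],0],
  [-0.4,[5.2,0,0.3],0],
  [-0.4,[5.2,0,0.3],0],
  [-0.4,[5.2,0,0.3],0],
  [-0.4,[5.2,0,0.3],0],
  [-0.4,[5.2,0,0.3],0],
  [-0.4,[2,0,0.3],0],
  [-0.4,[-3,0,0.3],0],
  [-0.4,[-8,0,0.3],0],
  [-0.4,[-8,0,0.3],0],
  [-0.4,[-8,0,0.3],0],
])

```text
t: 13.42
eef_pos: [475.3, -340.0, 422.0]
tcp_rot: [-1.567, 1.57, 2.326]
ft_force: [-0.8, 0.3, -1.2]
opening: 0.7
```

Run:
```python
from h import *
s=cams.read_camera("scene");d=cams.read_camera("side")
row(480,310,402,np.pi/2)
a=s["image"][20:180,130:330];b=d["image"][30:190,220:420]; e=d["image"][215:375,130:330]; f=s["image"][200:360,270:470]
cv2.imwrite("pics/l5.png",cv2.resize(np.vstack([np.hstack([a,b]),np.hstack([f,e])])[:,:,::-1],None,fx=1.85,fy=1.85,interpolation=cv2.INTER_CUBIC))
```

```text
shift cm [  2.04 -47.22 -44.68] turn -2.391 tcp [ 475.4 -340.1  421.3] t 13.53 head -0.82 op 0.699
```

View pics/l5.png

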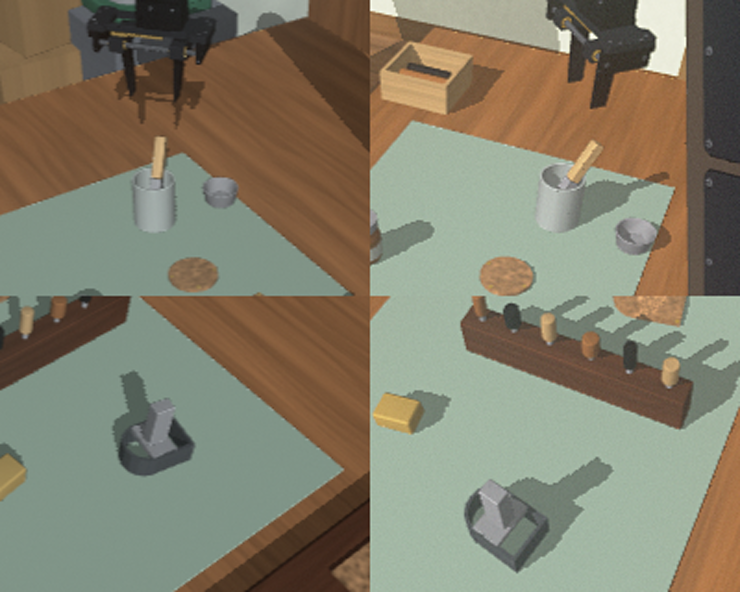

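The punch stands in the pot, leaning, with the fingers clear of it. Next is the die.

Request:
apply_moves([
  [-1,[2,-47.5,-48.3],-2.39],
  [-1,[2,-47.5,-48.3],-2.39],
  [-1,[2,-47.5,-48.3],-2.39],
  [-1,[2,-47.5,-48.3],-2.39],
  [-1,[2,-47.5,-48.3],-2.39],
  [-1,[2,-47.5,-48.3],-2.39],
  [-1,[2,-47.5,-48.3],-2.39],
  [-1,[2,-47.5,-48.3],-2.39],
  [-1,[2,-47.5,-48.3],-2.39],
  [-1,[2,-47.5,-48.3],-2.39],
  [-1,[2,-47.5,-48.3],-2.39],
  [-1,[2,-47.5,-48.3],-2.39],
  [-1,[2,-47.5,-48.3],-2.39],
  [-1,[2,-47.5,-48.3],-2.39],
  [-1,[2,-47.5,-48.3],-2.39],
  [-1,[2,-47.5,-48.3],-2.39],
  [-1,[2,-47.5,-48.3],-2.39],
])

```text
t: 15.65
eef_pos: [504.6, 336.5, 402.8]
tcp_rot: [0.734, 1.571, 0.732]
ft_force: [-0.1, 0.1, 0.4]
opening: 1.003
```

Run:
```python
from h import *
row(505,337,402,np.pi/2)
c=cams.read_camera("wrist"); np.save("w2.npy",c,allow_pickle=True); cv2.imwrite("pics/w2.png",cv2.resize(c["image"][60:300,100:400,::-1],None,fx=2.4,fy=2.4,interpolation=cv2.INTER_CUBIC))
```

```text
shift cm [0.08 0.05 0.04] turn -0.002 tcp [504.6 336.5 402.8] t 15.65 head 1.569 op 1.003
```

View pics/w2.png

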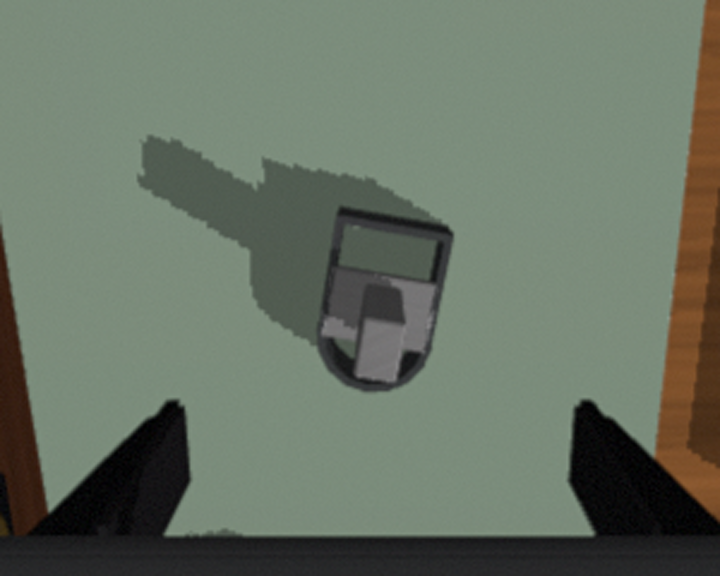

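The view shows the die's round end at crop (372,390) and back corners at (338,210) and (452,233), with the post top quad centred at about (379,351), which is full-image (258,206).

Run:
```python
from h import *
c=np.load("w2.npy",allow_pickle=True).item(); im=c["image"].astype(int)
gr=(np.abs(im[...,1]-im[...,0])<9)&(np.abs(im[...,1]-im[...,2])<12)
m=np.zeros(gr.shape,np.uint8); m[135:230,225:295]=gr[135:230,225:295]*255
n,l,st,_=cv2.connectedComponentsWithStats(m); k=1+np.argmax(st[1:,4]); m=(l==k).astype(np.uint8)*255; print(st[k])
light=cv2.morphologyEx(((m>0)&(im[...,1]>112)).astype(np.uint8)*255,cv2.MORPH_OPEN,np.ones((3,3)))
def pts(m,z,vmin=0): return np.array([cast(c,u,v,z)[:2] for v,u in np.argwhere(m>0) if v>=vmin],np.float32)
print("outline z35",cv2.minAreaRect(pts(m,35)))
for v in range(150,216,6):
    u=np.where(m[v])[0]; print(v,u.min(),u.max(),cast(c,u.min()-.5,v,35)[:2].round(1),cast(c,u.max()+.5,v,35)[:2].round(1))
for th in (100,120,135,150):
    q=((m>0)&(im[...,1]>th)).astype(np.uint8)*255;q[:190]=0;q[:,:246]=0;q[:,270:]=0
    print(th,cv2.minAreaRect(pts(q,98)))
def cr(x,y,z): return cast(c,x/2.4+100,y/2.4+60,z)[:2]
print([cr(x,y,98).round(1) for x,y in [(360,320),(405,324),(398,382),(354,378)]],cr(379.3,351,98))
```

```text
[ 231  145   58   78 2727]
outline z35 ((515.68896484375, 337.597900390625), (56.97764587402344, 88.3363265991211), 79.49200439453125)
150 240 266 [473.1 317.3] [473.1 347.4]
156 239 287 [479.8 316.1] [479.9 371. ]
162 238 287 [486.6 314.8] [486.7 371.2]
168 237 286 [493.5 313.5] [493.6 370.2]
174 235 285 [500.4 311.1] [500.5 369.3]
180 234 284 [507.4 309.8] [507.5 368.3]
186 234 282 [514.5 309.6] [514.6 366.1]
192 233 281 [521.7 308.3] [521.8 365.1]
198 231 280 [528.9 305.8] [529.1 364.1]
204 232 279 [536.3 306.8] [536.4 363.1]
210 235 276 [543.7 310.1] [543.8 359.7]
100 ((516.535888671875, 337.357666015625), (28.18691062927246, 22.034950256347656), 0.47782596945762634)
120 ((518.7381591796875, 344.56121826171875), (2.4483771324157715, 21.5930118560791), 79.5567626953125)Traceback (most recent call last):
  File "<stdin>", line 13, in <module>
cv2.error: OpenCV(4.12.0) /io/opencv/modules/imgproc/src/convhull.cpp:143: error: (-215:Assertion failed) total >= 0 && (depth == CV_32F || depth == CV_32S) in function 'convexHull'
```

```bash
python3 -c "
from h import *
row(517.2,337.3,241,np.pi/2-.183)"
```

```text
shift cm [16.18  0.07  1.26] turn 0.181 tcp [504.6 336.6 402.8] t 15.7 head 1.569 op 0.999
```

Request:
apply_moves([
  [-1,[4,0.1,1.3],0.181],
  [-1,[9,0.1,1.3],0.181],
  [-1,[13,0.1,1.3],0.181],
  [-1,[16.2,0.1,1.3],0.181],
  [-1,[16.2,0.1,1.3],0.181],
  [-1,[16.2,0.1,1.3],0.181],
  [1,[16.2,0.1,1.3],0.181],
  [1,[16.2,0.1,1.3],0.181],
  [1,[16.2,0.1,1.3],0.181],
  [1,[16.2,0.1,1.3],0.181],
  [1,[16.2,0.1,1.3],0.181],
  [1,[16.2,0.1,1.3],0.181],
  [1,[16.2,0.1,1.3],0.181],
  [1,[16.2,0.1,1.3],0.181],
  [1,[16.2,0.1,1.3],0.181],
])

```text
t: 17.58
eef_pos: [517.5, 337.6, 240.5]
tcp_rot: [-2.503, 1.57, -2.685]
ft_force: [-0.0, -1.0, -0.7]
opening: 0.19
```

```bash
python3 -c "
from h import *
row(497,-29,402,np.pi/2+.1816)"
```

```text
shift cm [-16.14 -36.43   4.6 ] turn -0.363 tcp [517.5 337.6 240.5] t 17.57 head 1.389 op 0.19
```

Request:
apply_moves([
  [1,[-2,0,0],0],
  [1,[-6,0,0],0],
  [1,[-11,0,0],0],
  [1,[-16.1,0,0],0],
  [1,[-16.1,0,0],0],
  [1,[-16.1,-3,0.4],-0.03],
  [1,[-16.1,-7,0.9],-0.07],
  [1,[-16.1,-11,1.4],-0.11],
  [1,[-16.1,-15,1.9],-0.15],
  [1,[-16.1,-19,2.4],-0.19],
  [1,[-16.1,-23,2.9],-0.23],
  [1,[-16.1,-27,3.4],-0.27],
  [1,[-16.1,-31,3.9],-0.31],
  [1,[-16.1,-34,4.3],-0.34],
  [1,[-16.1,-36.4,4.6],-0.363],
  [1,[-16.1,-36.4,4.6],-0.363],
  [1,[-16.1,-36.4,4.6],-0.363],
  [1,[-16.1,-36.4,4.6],-0.363],
])

```text
t: 19.82
eef_pos: [497.0, -28.0, 401.2]
tcp_rot: [2.548, 1.57, 2.73]
ft_force: [0.2, -0.6, -4.7]
opening: 0.19
```

Run:
```python
from h import *
row(497,-29,320,np.pi/2+.1816)
```

```text
shift cm [ 8.12 -0.1  -0.01] turn 0.0 tcp [497.  -28.  401.2] t 19.82 head 1.753 op 0.19
```

Request:
apply_moves([
  [1,[4,-0.1,0],0],
  [1,[8,-0.1,0],0],
  [1,[11,-0.1,0],0],
  [1,[12.6,-0.1,0],0],
  [1,[12.6,-0.1,0],0],
  [1,[12.6,-0.1,0],0],
])

```text
t: 20.58
eef_pos: [497.4, -29.3, 276.3]
tcp_rot: [-0.269, 1.57, -0.087]
ft_force: [0.2, -0.6, -4.9]
opening: 0.189
```

Run:
```python
from h import *
row(497,-29,258,np.pi/2+.1816)
C={n:cams.read_camera(n) for n in("scene","side","wrist")}; np.save("f.npy",C,allow_pickle=True)
st=monitor.state()["eef_pos"]
z0=st[2]-240.5+3; print("die bottom",z0)
a=C["scene"]["image"][150:230,220:320];b=C["side"]["image"][165:245,230:330];w=C["wrist"]["image"][60:300,100:400]
top=cv2.resize(np.hstack([a,b]),(800,320),interpolation=cv2.INTER_CUBIC)
bot=np.zeros((280,800,3),np.uint8); bot[:,:350]=cv2.resize(w,(350,280))
p=C["side"]["image"][90:160,290:350];bot[:,360:600]=cv2.resize(p,(240,280),interpolation=cv2.INTER_CUBIC)
cv2.imwrite("pics/f1.png",np.vstack([top,bot])[:,:,::-1])
```

```text
shift cm [ 1.83  0.04 -0.04] turn 0.0 tcp [497.4 -29.3 276.3] t 20.57 head 1.753 op 0.189
die bottom 39.016240360997756
```

View pics/f1.png

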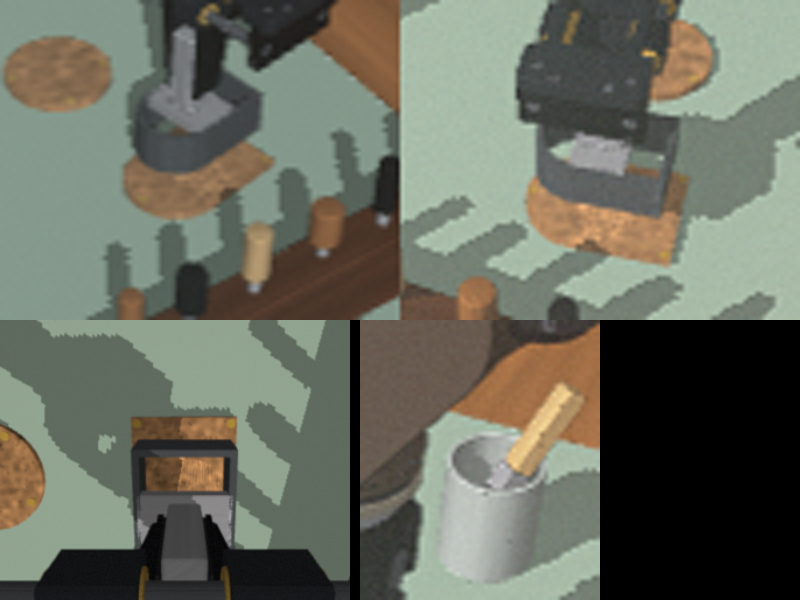

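The die is turned square to the blank and centred side to side, and the punch is still leaning in the pot. One numeric check on the wrist picture: the back and side edges of die and blank.

Run:
```python
from h import *
C=np.load("f.npy",allow_pickle=True).item(); c=C["wrist"]; im=c["image"]
for u in (225,260,290): print(u,[(v,int(im[v,u].sum())//3,int(im[v,u,0])-int(im[v,u,2])) for v in range(136,182)])
for v in (150,190,200): print(v,[(u,int(im[v,u].sum())//3,int(im[v,u,0])-int(im[v,u,2])) for u in list(range(208,230))+list(range(290,310))])
e=np.array([496.6,-29.1,0]); ax=np.array([np.cos(.1816),np.sin(.1816),0]); ay=np.array([-ax[1],ax[0],0])
for n,x,y,z in [("blank back",-50,0,9),("die back bot",-42,0,39),("die back top",-42,0,71),("die back in top",-38,0,71),("blank L",-45,-36,9),("blank R",-45,36,9),("die topL",-35,-28,71),("die topR",-35,28,71)]:
    print(n,proj(c,e+ax*x+ay*y+[0,0,z]).round(1))
```

```text
225 [(136, 100, 1), (137, 99, 1), (138, 98, 2), (139, 100, 1), (140, 98, 0), (141, 99, -1), (142, 91, 7), (143, 76, 34), (144, 75, 55), (145, 74, 54), (146, 70, 50), (147, 66, 48), (148, 65, 45), (149, 65, 48), (150, 67, 51), (151, 71, 54), (152, 76, 56), (153, 76, 57), (154, 78, 55), (155, 76, 57), (156, 75, 56), (157, 76, 56), (158, 78, 55), (159, 76, 57), (160, 78, 56), (161, 72, 55), (162, 50, 28), (163, 33, -1), (164, 31, -4), (165, 34, -2), (166, 34, -2), (167, 33, -4), (168, 34, -2), (169, 36, -1), (170, 35, -1), (171, 41, -2), (172, 44, -2), (173, 47, -2), (174, 45, -4), (175, 46, -3), (176, 46, -1), (177, 53, 16), (178, 63, 38), (179, 62, 44), (180, 58, 43), (181, 55, 41)]
260 [(136, 118, 2), (137, 103, 0), (138, 98, 1), (139, 97, 0), (140, 100, 0), (141, 99, -1), (142, 85, 13), (143, 82, 51), (144, 102, 76), (145, 106, 79), (146, 104, 76), (147, 101, 76), (148, 103, 77), (149, 107, 79), (150, 110, 84), (151, 113, 86), (152, 115, 85), (153, 115, 85), (154, 114, 85), (155, 113, 85), (156, 113, 83), (157, 108, 82), (158, 96, 71), (159, 88, 67), (160, 94, 69), (161, 95, 71), (1
[... 2417 characters left out ...]
6, 46, -3), (217, 46, -2), (218, 45, -2), (219, 38, -1), (220, 33, -2), (221, 27, -1), (222, 28, -1), (223, 29, -4), (224, 34, 8), (225, 69, 51), (226, 79, 58), (227, 75, 56), (228, 74, 55), (229, 74, 56), (290, 110, 80), (291, 66, 41), (292, 29, 1), (293, 27, -1), (294, 27, -1), (295, 28, -2), (296, 48, -3), (297, 66, -5), (298, 70, -3), (299, 72, -2), (300, 70, -5), (301, 71, -4), (302, 72, -3), (303, 95, 0), (304, 100, 1), (305, 99, 0), (306, 100, 1), (307, 99, 2), (308, 99, 0), (309, 100, 0)]
blank back [257.4 142.4]
die back bot [257.3 158.8]
die back top [257.2 167.6]
die back in top [257.2 174.1]
blank L [212.  148.8]
blank R [302.7 148.8]
die topL [211.5 178.9]
die topR [303.  178.9]
```

Blank prediction and picture agree within 0.5 px. The die sits about 2 mm too far forward, so I'll shift it back 2 mm and lower it to about 12 mm above the blank.

Request:
apply_moves([
  [1,[0.4,0,-0.2],0],
  [1,[0.9,0,-0.2],0],
  [1,[1.4,0,-0.2],0],
  [1,[1.8,0,-0.2],0],
  [1,[1.8,0,-0.2],0],
  [1,[1.8,0,-0.2],0],
  [1,[1.8,0,-0.2],0],
  [1,[1.8,0,-0.2],0],
])

```text
t: 21.72
eef_pos: [495.2, -30.0, 257.9]
tcp_rot: [-0.088, 1.57, 0.093]
ft_force: [0.3, -0.6, -5.3]
opening: 0.191
```

Run:
```python
from h import *
row(497,-29,258,np.pi/2+.1816); print(monitor.state()["ft_force"])
c=cams.read_camera("wrist"); im=c["image"].astype(int); z0=monitor.state()["eef_pos"][2]-237.5
e=np.array([496.6,-29.1,0]); ax=np.array([np.cos(.1816),np.sin(.1816),0]); ay=np.array([-ax[1],ax[0],0])
for n,x,y,z in [("die back bot",-42,0,z0),("die back top",-42,0,z0+32),("in top",-38,0,z0+32),("L",-30,-28,z0+32),("R",-30,28,z0+32)]: print(n,z.round(1),proj(c,e+ax*x+ay*y+[0,0,z]).round(1))
g=im.sum(2)//3
print([(v,g[v,285]) for v in range(135,185)]); v=190; print([(u,g[v,u]) for u in list(range(208,222))+list(range(298,312))])
```

```text
shift cm [-0.01  0.07  0.19] turn -0.0 tcp [495.2 -30.  257.9] t 21.73 head 1.752 op 0.191
[ 0.34719003 -0.63375588 -5.34550862]
die back bot 20.3 [257.3 162.3]
die back top 52.3 [257.3 171.5]
in top 52.3 [257.3 177.9]
L 52.3 [212.  190.6]
R 52.3 [302.6 190.6]
[(135, np.int64(149)), (136, np.int64(150)), (137, np.int64(150)), (138, np.int64(149)), (139, np.int64(127)), (140, np.int64(104)), (141, np.int64(97)), (142, np.int64(97)), (143, np.int64(98)), (144, np.int64(97)), (145, np.int64(97)), (146, np.int64(97)), (147, np.int64(98)), (148, np.int64(82)), (149, np.int64(67)), (150, np.int64(91)), (151, np.int64(104)), (152, np.int64(102)), (153, np.int64(107)), (154, np.int64(109)), (155, np.int64(113)), (156, np.int64(116)), (157, np.int64(115)), (158, np.int64(111)), (159, np.int64(109)), (160, np.int64(109)), (161, np.int64(110)), (162, np.int64(70)), (163, np.int64(37)), (164, np.int64(30)), (165, np.int64(34)), (166, np.int64(32)), (167, np.int64(33)), (168, np.int64(30)), (169, np.int64(30)), (170, np.int64(33)), (171, np.int64(56)), (172, np.int64(68)), (173, np.int64(71)), (174, np.int64(73)), (175, np.int64(71)), (176, np.int64(71)), (177, np.int64(84)), (178, np.int64(98)), (179, np.int64(99)), (180, np.int64(100)), (181, np.int64(103)), (182, np.int64(108)), (183, np.int64(111)), (184, np.int64(101))]
[(208, np.int64(99)), (209, np.int64(97)), (210, np.int64(88)), (211, np.int64(73)), (212, np.int64(62)), (213, np.int64(49)), (214, np.int64(44)), (215, np.int64(45)), (216, np.int64(44)), (217, np.int64(46)), (218, np.int64(46)), (219, np.int64(33)), (220, np.int64(31)), (221, np.int64(30)), (298, np.int64(70)), (299, np.int64(70)), (300, np.int64(70)), (301, np.int64(71)), (302, np.int64(70)), (303, np.int64(91)), (304, np.int64(106)), (305, np.int64(142)), (306, np.int64(150)), (307, np.int64(150)), (308, np.int64(150)), (309, np.int64(148)), (310, np.int64(148)), (311, np.int64(150))]
```

Die edges measured at rows 162, 170.8 and 177 against 162.3, 171.5 and 177.9 predicted for a centred die. Sides measured 212–303 against 212–302.6. That agrees within 1 mm, so I'm handing in.

```bash
python3 -c "
from cell import job;print(job.job_done())"
```

```text
the job is handed in; nothing more can be done
None
```

I stood the punch in the pot and handed in with the die held level over the heel blank; no verdict is reported. The job took about 22 s of the 69 s allowed.

- **Punch:** I tilted it in the grip by pressing its butt on the pot rim, then steepened it against the inside wall. I let it go tip-down, and it was still leaning in the pot when last seen, before the final lowering of the die. I did not measure its angle; by eye it leans roughly as expected for resting on the rim.
- **Die:** I gripped it by the post and carried it over the rack with its underside at about 160 mm. The tool tops are at 115 mm. It is held about 11 mm above the blank.
- **Last checks:** The die's back and side edges matched a centred, aligned die within about 1 mm in the wrist camera, after I corrected a 2 mm forward offset. The wrist force showed only the die's weight (about 5 N).

The last check covered the back and sides only. The round front of the die was hidden from the wrist camera, so its position follows from the turn and the known length. I did not re-measure the jar, wax block or tin, but no move went near the jar or the wax block, and the tin showed no sign of moving after the punch was placed.

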